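Post a dead block battery through the sprung flap of the collection box

TASK

Post the dead block battery that lies on the ledge of the used-battery collection box: push the sprung flap open with one finger before the battery gets to the edge, and with the other finger push the battery along the ledge until it drops in while you still hold the flap open. Do not pick the battery up; then let the flap shut, and leave the other things on the ledge as they stand.

Things in the scene. Friction and masses are not known exactly. Their poses are not given: they have to be found in the camera images.
- box: Grey sheet-steel collection box fixed to the bench, 330 long (its x), 240 wide (y), hollow, floor 5 mm up. Origin on the bench straight below the middle of the sill edge; +x is the posting direction (away from the robot), y left, z up. From x = -160 to 0 its top is a flat ledge 130 above the bench with 8 mm lips along its two sides only. What is pushed over the ledge's end under the open flap tips and falls in.
- sill (a point): Middle of the sill edge, where the ledge ends and the flap begins: box frame (0, 0, 130) mm, on the ledge's surface. Beyond it a 25 degree slope rises to the hinge; its middle 140 mm of width (y -70 to 70) is the flap, the rest is fixed steel.
- hinge (a point): Middle of the flap's hinge pin (radius 4 mm, along box y): box frame (95, 0, 175) mm. It stops a fingertip whose far side is about 90 mm past the sill. Behind it, to x = 170, is a flat fixed hood 178 mm above the bench.
- flap (a joint): The flap: plain steel plate 140 wide, 105 long, 3 thick, hinged at its upper far edge. 0 rad is shut, lying in the slope; it swings down into the box to 1.12 rad (hanging down). A spring shuts it: 0.11 N m at 0, 0.23 at 1 rad. A finger moving along +x with its tip 6 mm above ledge height opens it by itself: about 0.18, 0.35, 0.65 rad with its far side 50, 65, 80 mm past the sill.
- flap_edge (a point): Middle of the flap's free lower edge, on its outer face; at the sill when the flap is shut.
- dead_mid (a point): Centre (half-way up) of the dead battery, a plain block battery LYING on the ledge: 48.5 long (its x, two small snap terminals at +x), 26.5 wide, 17.5 high, about 46 g. It points within 0.3 rad of the box's +x, its centre 50 to 90 mm before the sill and within 35 mm of the box's middle line. Open fingers 70 to 80 mm apart fit down before and behind it. Once its centre passes the sill it tips in.
- good: A good block battery of the same kind, STANDING on end, terminals up, 48.5 high, 26.5 x 17.5 in plan, loose, near the right side of the ledge (94 mm from the middle line). Origin: centre of its underside.
- ccell: A round cell, diameter 26, 49.5 high, standing loose near the right side of the ledge, before or behind the good battery. Origin: centre of its underside.
- tester: A black pocket battery tester, 90 x 38 x 20 high, lying loose along the left side of the ledge. Origin: centre of its underside.

How it is judged (in metres and radians):
On the way, in this order (a step that is already met when the one before it is completed fails the run):
1. a finger pushes the flap open while the battery is still on the ledge (value of joint flap above 0.1 rad and contact force between the fingers and flap above 0.2 N and x of dead_mid in the frame of box below -0.002 m and z of dead_mid in the frame of box above 0.13 m), for 0.05 s.
2. the battery drops in under the flap while the finger still holds the flap open (z of dead_mid in the frame of box below 0.1 m and value of joint flap above 0.15 rad and contact force between the fingers and flap above 0.2 N), for 0.1 s.
At the end, for the whole second after the job is handed in: The dead battery is inside the box (its centre less than 60 mm above the bench, within the box's walls), the flap has shut again (below 0.06 rad), and the good battery, the round cell and the tester are within 15 mm of where they were, the two cells still upright (z of dead_mid in the frame of box below 0.06 m and x of dead_mid in the frame of box between -0.16 and 0.17 m and y of dead_mid in the frame of box between -0.12 and 0.12 m and value of joint flap below 0.06 rad and distance of each of good, ccell, tester from where it was at the start of the episode below 0.015 m and angle between each of good, ccell's own z axis and vertical below 0.2 rad); the robot touches nothing.
It fails at once if the dead battery is lifted off the ledge (its centre, 9 mm above the ledge when it lies, rises more than 22 mm above it) (z of dead_mid in the frame of box above 0.152 m).
It fails at once if something else on the ledge is shoved 20 mm or more or knocked over (distance of any of good, ccell, tester from where it was at the start of the episode above 0.02 m or angle between any of good, ccell's own z axis and vertical above 0.5 rad).
It also fails if it takes over 35 s, if anything falls off the work surface, if the arm or the gripper's body presses on something with over 40 N, if the wrist force passes 120 N, or if a joint passes its speed limit or range.

ROBOT

A 6-joint arm with a two-finger parallel gripper is mounted at the origin on the work surface. World frame = base frame: x ahead of the robot, y to its left, z up, the work surface at z = 0. Lengths are in mm, angles in rad, forces in N, time in s.
With the tool pointing down it reaches from about 350 to 875 mm from the base axis. Payload 4.2 kg.
Tool frame: the origin (TCP) lies on the mounting face of the last link; the fingertips stand 173 mm ahead of it and the grasp point (between the pads) lies grip_point_offset ahead of it (grip_point_offset is the distance from the TCP to the grasp point, in mm); z points along the fingers, y is the line along which they close (so a half turn about z gives the same grasp; the last joint's range is limited). The gripper opens to 85 mm and grips with 20 to 120 N. Pads are 22 mm wide; open, the fingers measure 114 mm over their backs; the gripper's body (76 mm by 85 mm) begins 54 mm behind the grasp point. The pads swing forward as they close: fully open they stand 13 mm farther back than shut.
Start: joints at [1.482, 0.385, 0.008, 0, -1.194, -0.259], TCP at [212.986, 587.569, 404.712] pointing down, gripper open.
Joint ranges: [-3.14, 3.14], [-1.21, 2.06], [-1.07, 1.41], [-3.16, 2.05], [-2.99, -0.16], [-3.1, 3.1]. Speed limits (rad/s): [2.79, 2.79, 3.14, 3.14, 3.14, 3.14].

INTERFACE

Orientations are given as a unit quaternion [x, y, z, w].
In Python, from bench import read_state, get_image, job_done, recognise, place_of, grip_point_offset gives the robot as it stands. The module is installed in compiled form; this text tells all that it offers.
- The arm moves only by the tool carry_out, never from a script. Its arguments are lists of equal length, an entry for each row: "slide": the shift along the tool's x, y, z in m, a list of three; "roll": the turn about the tool's z in degrees; "claw": the finger opening in m, from 0 to 0.0854. A call has 1 to 8 rows; each row is the pose to reach, as a shift and turn from the pose commanded when the call began, along the tool's axes at that moment; what a row does not reach only later rows make up. A row lasts 1/8 s, in which the tool goes at most 62.5 mm and 10.7 degrees, less where a joint would pass 70% of its speed; a pose out of reach is approached as far as the arm can. A call with a gripper value outside its range is refused whole. The fingers move at their own pace and stop on an object; the grip force is fixed at half the most. Time passes only in rows, so rows that repeat a pose let the fingers close. It gives the time, the measured TCP pose, the force, the opening and the grip force at its end, in the units of the state.
- read_state(): the state, without advancing time (a new reading comes with each control period).
- get_image(name): name is "side" or "top"; returns a dict with "img" (384x512x3 uint8, red, green, blue), "z_map" (384x512 float32, mm along the optical axis (not along the pixel's ray), 0 where there is no reading), "mtx" (3x3 intrinsics, pixels), "k1" (the pictures are not rectified: a ray, as slopes to the right and down, at radius r is drawn at 1 + k1 r^2 times it, then the intrinsics apply), "world_from_camera" (4x4, takes a point from camera to world coordinates). Camera axes: x right, y up, looking along -z (the intrinsics and any distortion apply to the point x, -y, -z); pixel columns grow to the right and rows downward; lengths in mm; the calibration is good to about 2 mm. A picture is of the moment at which its call begins.
- job_done(): hands the job in; it is judged then, once.
Trained networks look in a picture, given as the dict that the camera call returned (one of the last four; its "shot" number tells which), for a name from the list of things; names that differ only in an ending like _2 or _b are one class to them, and where a whole thing is asked for, a point or a joint stands for the part that bears it (a point fixed in the world has none). Each returns a list of dicts, best first, with "conf" (0 to 1); they miss things now and then, are a little off and sometimes report something else, mostly with a low value. They report only what shows in the picture. A call takes as long as a camera call.
- recognise(picture, thing): "at" ([column, row] in pixels, amid what is visible of it).
- place_of(picture, thing): "at" ([column, row] in pixels: a listed point, or the origin of a listed thing).
The state is a dict: "clock": time; "joints": joint angles; "joint_vel": joint speeds; "joint_efforts": joint torques, N m; "position": TCP position; "ee_rot": TCP orientation; "contact_force": force on the tool from outside, world axes, zero at the start; "wrist_torque": the same for the moment, N m; "gripper_width": finger opening in mm; "grasp_force": force on a finger pad.
Only numpy, scipy, OpenCV 4.12 (cv2) and the standard library are available. Lean on these libraries where they do the work, as an engineer would, in place of code of your own. Each camera call takes 0.05 s, during which the arm holds its last target. There are 200 camera calls.

## Working session

There is one attempt and no reset: what is moved stays moved. The work goes in short steps, Python scripts to look and compute and a tool call to move; the robot and the scene stay as the last step left them, time stands still between calls to the robot, and variables do not carry over. Pictures are saved under pics/ and viewed, at most 10 in all, crops included, and the job is handed in when it is done.

Besides the shell and the picture viewer there is one more tool, called after "Emit:" as name([rows], argument=value, ...), one row to a line, values as JSON. carry_out: Moves the arm, as the interface text tells. Its arguments: {"type":"object","properties":{"slide":{"type":"array"},"roll":{"type":"array"},"claw":{"type":"array"}},"required":["slide","roll","claw"]}

```bash
mkdir -p pics; cat > h.py <<'E'
import numpy as np, cv2
from bench import *
def world(p,uv,z=None):
    K=np.array(p["mtx"]);T=np.array(p["world_from_camera"])
    u=(uv[0]-K[0,2])/K[0,0];v=(uv[1]-K[1,2])/K[1,1]
    s=np.array([u,v]);d=s.copy()
    for _ in range(20): s=d/(1+p["k1"]*(s@s))
    r=T[:3,:3]@np.array([s[0],-s[1],-1]);o=T[:3,3]
    if z is None:
        c,w=int(round(uv[0])),int(round(uv[1]))
        a=p["z_map"][max(w-1,0):w+2,max(c-1,0):c+2];a=a[a>0]
        return o+r*np.median(a) if a.size else None
    return o+r*(z-o[2])/r[2]
E
python3 - <<'E'
from h import *
s=read_state();print({k:np.round(s[k],3) for k in s},grip_point_offset)
ims=[]
for n in("top","side"):
    p=get_image(n);cv2.imwrite(f"pics/{n}0.png",p["img"][:,:,::-1])
    print(n,np.round(p["world_from_camera"],2).tolist())
    for t in("box","sill","hinge","flap_edge","dead_mid","good","ccell","tester"):
        for d in place_of(p,t)[:2]:
            w=world(p,d["at"]);print(t,round(d["conf"],2),np.round(d["at"]),None if w is None else np.round(w))
E
```

```text
{'clock': np.float64(0.0), 'joints': array([ 1.482,  0.386,  0.007, -0.   , -1.194, -0.259]), 'joint_vel': array([ 0.001,  0.002, -0.001, -0.   , -0.001, -0.001]), 'joint_efforts': array([ 1.0000e-03, -3.9229e+01,  1.8840e+01,  4.1860e+00, -5.0000e-03,
       -0.0000e+00]), 'position': array([212.906, 587.389, 403.621]), 'ee_rot': array([ 0.985, -0.173, -0.   ,  0.001]), 'contact_force': array([-0.165,  0.206,  0.011]), 'wrist_torque': array([ 0.049, -0.051, -0.046]), 'grasp_force': np.float64(0.0), 'gripper_width': np.float64(85.682)} 154.70000000000002
top [[-0.03, 1.0, -0.06, 523.43], [-1.0, -0.03, 0.03, 39.84], [0.03, 0.06, 1.0, 895.04], [0.0, 0.0, 0.0, 1.0]]
box 0.88 [260. 198.] [562.   3. 130.]
box 0.63 [297. 274.] [434. -53. 176.]
sill 0.68 [262. 195.] [574.  -8.   9.]
hinge 0.92 [274. 141.] [655. -22. 177.]
flap_edge 0.87 [262. 197.] [563.  -1. 129.]
dead_mid 0.67 [242. 238.] [493.  37. 147.]
good 0.5 [297. 272.] [436. -53. 175.]
ccell 0.64 [308. 232.] [500. -74. 177.]
ccell 0.63 [297. 273.] [435. -53. 176.]
tester 0.63 [196. 231.] [507. 114. 150.]
side [[0.95, 0.23, -0.19, 465.46], [-0.3, 0.74, -0.6, -354.59], [0.0, 0.63, 0.78, 626.42], [0.0, 0.0, 0.0, 1.0]]
box 0.59 [253. 258.] [544. -82. 132.]
sill 0.79 [250. 208.] [564.   0. 130.]
hinge 0.91 [316. 189.] [652. -29. 177.]
dead_mid 0.74 [196. 197.] [492.  29. 148.]
good 0.96 [163. 269.] [428. -76. 155.]
good 0.53 [252. 208.] [568.  -2. 132.]
ccell 0.65 [217. 269.] [492. -96. 153.]
tester 0.96 [197. 161.] [508.  96. 151.]
```

```bash
python3 -c "
import cv2,numpy as np
a=cv2.imread('pics/top0.png');b=cv2.imread('pics/side0.png')
cv2.imwrite('pics/t.png',cv2.resize(a,(800,600)));cv2.imwrite('pics/s.png',cv2.resize(b,(800,600)))"
```

```text
(no output)
```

View pics/t.png

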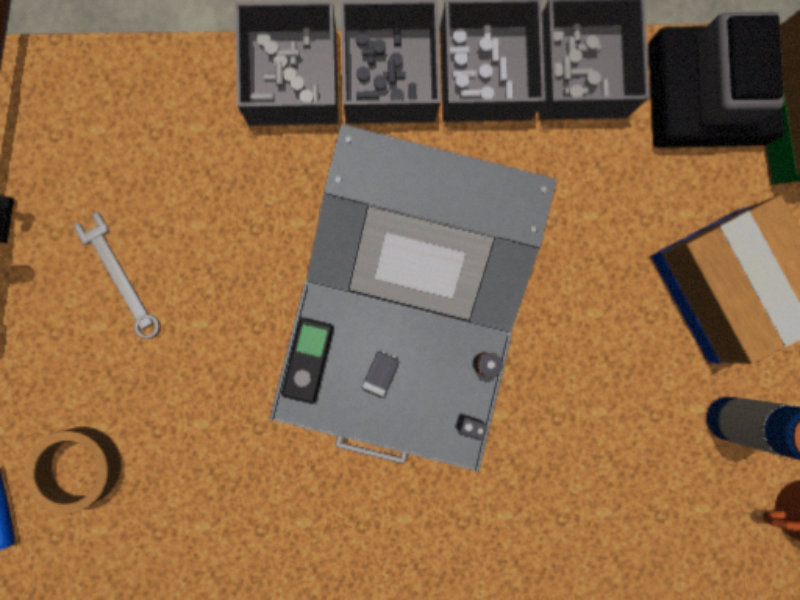

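View pics/s.png

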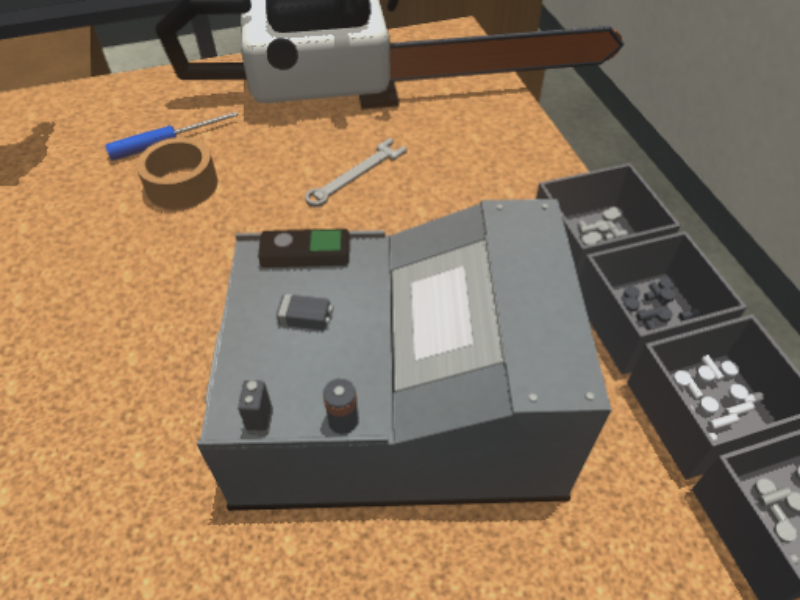

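The top view shows the box turned clockwise, with its sill from about (305,284) to (510,331) in the 800-wide picture. The dead battery is at (381,373), the cell at (487,366), the good battery at (470,427) and the tester at (307,361). Next I'll measure the box yaw and the battery pose.

```bash
cat > m.py <<'E'
from h import *
import sys
p=get_image("top");S=.64
w=lambda u,v,z:world(p,(u*S,v*S),z)[:2]
L,R=w(305,284,130),w(510,331,130)   # sill ends
H1,H2=w(341,125,178),w(555,180,178) # hood far corners
d=R-L;print("sill",np.linalg.norm(d),"yaw",np.degrees(np.arctan2(d[0],-d[1])))
d=H2-H1;print("hood",np.linalg.norm(d),"yaw",np.degrees(np.arctan2(d[0],-d[1])))
print("mid",(L+R)/2,"hoodmid",(H1+H2)/2)
# cloud of the battery top
g=[]
for v in range(205,270):
    for u in range(222,265):
        q=world(p,(u,v))
        if q is not None and 140<q[2]<154: g.append(q)
g=np.array(g);print(len(g),g.mean(0))
r=cv2.minAreaRect(g[:,:2].astype(np.float32));print(r)
G=[]
for v in range(0,384,2):
    for u in range(0,300,2):
        q=world(p,(u,v))
        if q is not None and q[1]>150: G.append(q)
print("max z left", np.array(G)[np.argmax(np.array(G)[:,2])])
p=get_image("side");G=[]
for v in range(0,384,3):
    for u in range(0,512,3):
        q=world(p,(u,v))
        if q is not None and 0<q[0]<600 and q[1]>150: G.append(q)
print("max z side", np.array(G)[np.argmax(np.array(G)[:,2])])
E
python3 m.py
```

```text
sill 238.06610076225377 yaw -14.49326727319057
hood 237.6550451350647 yaw -15.859524107029854
mid [564.12639387   1.09002283] hoodmid [727.21773407 -45.04257082]
416 [491.20042257  34.95929788 146.9592317 ]
((491.68634033203125, 34.691490173339844), (26.4274959564209, 47.51361083984375), 64.37582397460938)
max z left [451.76785983 155.05639595 137.84801966]
max z side [571.26032422 558.87495696 174.96802842]
```

Emit:
carry_out([
  [0.03, 0.03, -0.03],
  [0.07, 0.066, -0.05],
  [0.11, 0.104, -0.06],
  [0.15, 0.141, -0.06],
  [0.19, 0.179, -0.06],
  [0.23, 0.217, -0.06],
  [0.27, 0.254, -0.06],
  [0.3, 0.282, -0.06],
], roll=[0, 0, 0, 0, 0, 0, 0, 0], claw=[0.076, 0.076, 0.076, 0.076, 0.076, 0.076, 0.076, 0.076])

```text
clock: 2.0
position: [399.3, 218.2, 465.1]
ee_rot: [0.985, -0.173, 0.0, -0.0]
contact_force: [0.7, 0.2, 0.1]
gripper_width: 76.3
grasp_force: 0.0
```

Emit:
carry_out([
  [0.03, 0.028, 0],
  [0.06, 0.057, 0],
  [0.09, 0.085, 0],
  [0.12, 0.114, 0],
  [0.15, 0.142, 0],
  [0.15, 0.142, 0],
  [0.15, 0.142, 0],
  [0.15, 0.142, 0],
], roll=[10, 20.5, 31, 41.5, 52, 62.5, 73, 83], claw=[0.076, 0.076, 0.076, 0.076, 0.076, 0.076, 0.076, 0.076])

```text
clock: 3.0
position: [491.5, 35.3, 464.8]
ee_rot: [-0.621, 0.784, -0.0, 0.0]
contact_force: [-0.3, 0.4, -0.6]
gripper_width: 75.8
grasp_force: 0.0
```

```bash
cat > st.py <<'E'
from h import *
from scipy.spatial.transform import Rotation as R
def st():
    s=read_state();M=R.from_quat(s["ee_rot"]).as_matrix()
    print("t",round(float(s["clock"]),2),"pos",np.round(s["position"],1),"w",round(float(s["gripper_width"]),1),"F",np.round(s["contact_force"],1),"ty",np.degrees(np.arctan2(M[1,1],M[0,1])).round(2),"z",M[:,2].round(3))
    return s,M
def togo(xy,yaw):
    s,M=st();d=np.array([*xy,s["position"][2]])-s["position"]
    ty=np.degrees(np.arctan2(M[1,1],M[0,1]))
    print("slide",np.round(M.T@d,1),"roll",round(-((yaw-ty+90)%180-90),2))
if __name__=="__main__":
    togo((491.6,35.3),-15.3)
    p=get_image("side");cv2.imwrite("pics/s1.png",cv2.resize(p["img"][:,:,::-1],(800,600)))
E
python3 st.py
```

```text
t 3.0 pos [491.5  35.3 464.8] w 75.8 F [-0.3  0.4 -0.6] ty 166.71 z [ 0.  0. -1.]
slide [-0.  -0.1  0. ] roll 2.01
```

View pics/s1.png

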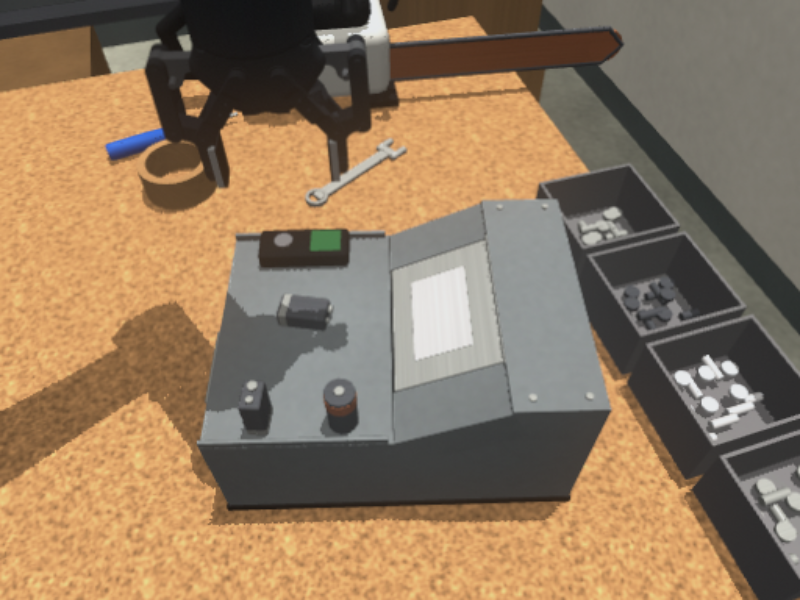

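The fingertips show at about (215,185) and (342,180), above and on both sides of the battery. I'll descend most of the way and measure the tips.

Emit:
carry_out([
  [0, 0, 0.03],
  [0, 0, 0.065],
  [0, 0, 0.1],
  [0, 0, 0.125],
  [0, 0, 0.135],
  [0, 0, 0.135],
], roll=[2, 2, 2, 2, 2, 2], claw=[0.076, 0.076, 0.076, 0.076, 0.076, 0.076])

```text
clock: 3.8
position: [491.7, 35.6, 329.7]
ee_rot: [-0.61, 0.793, -0.0, -0.0]
contact_force: [0.1, -0.1, 0.3]
gripper_width: 75.8
grasp_force: 0.0
```

```bash
python3 - <<'E'
from st import *
togo((491.6,35.3),-15.3)
p=get_image("side");cv2.imwrite("pics/s2.png",cv2.resize(p["img"][80:272,100:356,::-1],(800,600),interpolation=cv2.INTER_CUBIC))
s,M=st();t=s["position"]
c=[]
for v in range(60,300):
    for u in range(80,360):
        q=world(p,(u,v))
        if q is not None:
            b=M.T@(q-t)
            if abs(b[0])<14 and 36<abs(b[1])<62 and b[2]<180 and b[2]>100: c.append([*b,q[2]])
c=np.array(c)
for sg in(1,-1):
    k=c[c[:,1]*sg>0];print(sg,len(k),"z tip pct",np.percentile(k[:,3],[0,1,3,10]),"y",np.percentile(k[:,1],[1,50,99]),"x",np.percentile(k[:,0],[1,99]))
E
```

```text
t 3.8 pos [491.7  35.6 329.7] w 75.8 F [ 0.1 -0.1  0.3] ty 165.14 z [-0. -0. -1.]
slide [0.3 0.  0. ] roll 0.44
t 3.85 pos [491.9  35.7 330.4] w 76.2 F [-0.7  0.   0.1] ty 165.14 z [ 0.001  0.    -1.   ]
1 458 z tip pct [166.41403266 170.64776624 172.32468494 178.05953699] y [38.66783071 47.52972178 61.00417979] x [-8.97434326 13.95395457]
-1 453 z tip pct [172.66510666 173.93786995 176.5440889  181.49802539] y [-60.81593801 -45.06390465 -37.00381162] x [-10.77534385  13.72603333]
```

View pics/s2.png

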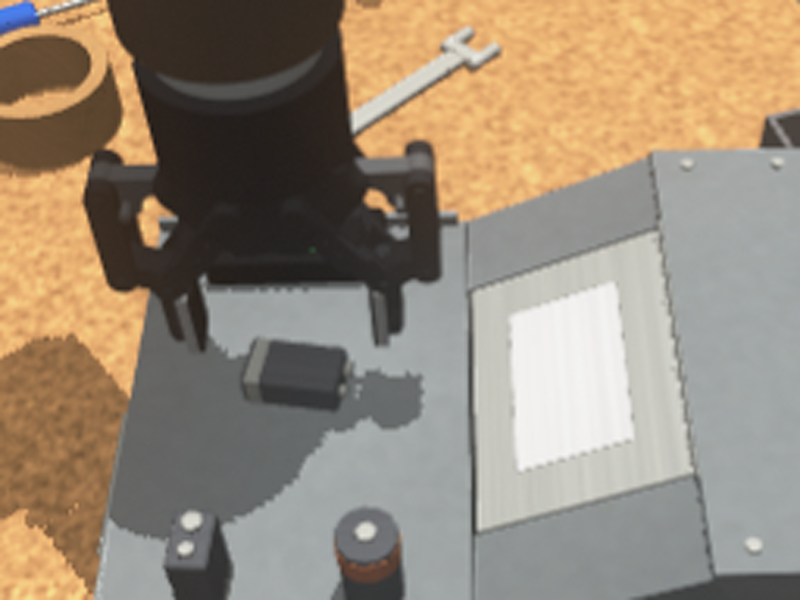

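The fingers straddle the battery, with the left tip near (200,350), the right tip near (382,345) and the battery at (300,375). The tips are about 35 mm above the ledge. I'll go down further and then feel for the ledge in small steps.

Emit:
carry_out([
  [0, 0, 0.012],
  [0, 0, 0.022],
  [0, 0, 0.026],
  [0, 0, 0.028],
  [0, 0, 0.028],
], roll=[0, 0, 0, 0, 0], claw=[0.076, 0.076, 0.076, 0.076, 0.076])

```text
clock: 4.47
position: [491.6, 35.6, 301.7]
ee_rot: [-0.609, 0.793, -0.0, 0.0]
contact_force: [0.4, -0.9, 0.1]
gripper_width: 76.0
grasp_force: 0.0
```

Emit:
carry_out([
  [0, 0, 0.002],
  [0, 0, 0.003],
], roll=[0, 0], claw=[0.076, 0.076])

```text
clock: 4.72
position: [491.5, 35.6, 298.7]
ee_rot: [-0.609, 0.793, -0.0, 0.0]
contact_force: [-0.2, -0.0, 0.1]
gripper_width: 76.2
grasp_force: 0.0
```

```bash
python3 - <<'E'
from st import *
s,M=st();t=s["position"]
p=get_image("side");cv2.imwrite("pics/s3.png",cv2.resize(p["img"][120:264,130:322,::-1],(800,600),interpolation=cv2.INTER_CUBIC))
c=[]
for v in range(60,300):
    for u in range(80,360):
        q=world(p,(u,v))
        if q is not None:
            b=M.T@(q-t)
            if abs(b[0])<14 and 36<abs(b[1])<62 and q[2]>133 and b[2]>100: c.append([*b,q[2]])
c=np.array(c)
for sg in(1,-1):
    k=c[c[:,1]*sg>0];print(sg,len(k),"z",np.percentile(k[:,3],[0,1,3,10]))
    for a in(135,140,145,150,155,160):
        j=k[(k[:,3]>a)&(k[:,3]<a+5)];print(a,len(j),j[:,:2].mean(0) if len(j) else '')
E
```

```text
t 4.72 pos [491.5  35.6 298.7] w 76.2 F [-0.2 -0.   0.1] ty 165.07 z [ 0.  0. -1.]
1 465 z [133.43672886 133.82100076 140.07397736 147.13889088]
135 7 [ 0.60176586 38.75866387]
140 20 [ 7.35233728 42.17116239]
145 28 [ 5.99063248 42.97446137]
150 28 [ 6.90994834 43.39671307]
155 30 [ 6.03583706 43.11753335]
160 27 [ 7.53047694 42.74910824]
-1 420 z [133.0743597  139.08341496 143.9846476  150.07047762]
135 4 [ 10.73511042 -40.99841022]
140 9 [ 10.19781353 -42.11259709]
145 26 [  9.02037952 -44.51265782]
150 27 [  7.69986504 -45.23559051]
155 21 [  8.69179144 -44.94778383]
160 18 [  9.21599367 -43.62010399]
```

View pics/s3.png

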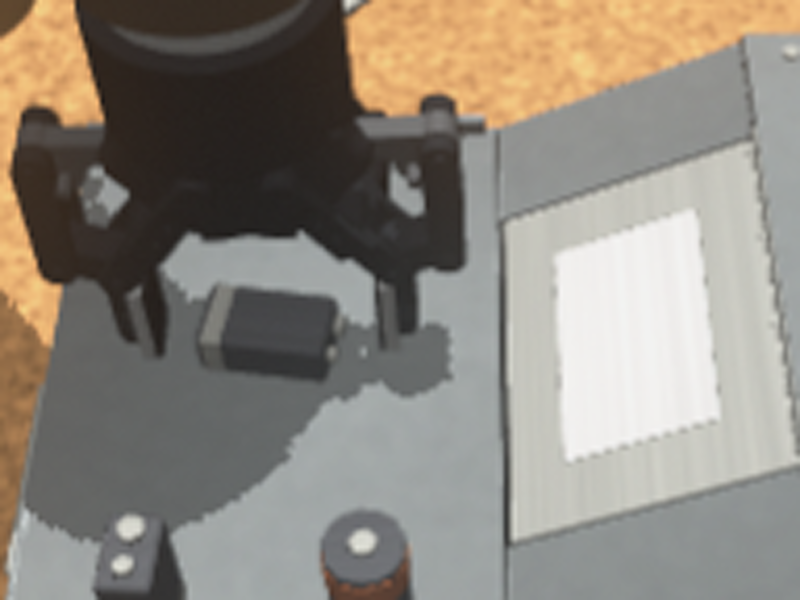

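The fingers are down on both sides of the battery, with the tips just above the ledge at about (150,350) and (390,345). I'll feel for the ledge.

Emit:
carry_out([
  [0, 0, 0.002],
  [0, 0, 0.003],
], roll=[0, 0], claw=[0.076, 0.076])

```text
clock: 5.03
position: [491.5, 35.6, 295.6]
ee_rot: [-0.609, 0.793, 0.0, -0.0]
contact_force: [0.0, -0.5, -0.6]
gripper_width: 76.1
grasp_force: 0.0
```

Emit:
carry_out([
  [0, 0, 0.001],
  [0, 0, 0.002],
], roll=[0, 0], claw=[0.076, 0.076])

```text
clock: 5.28
position: [491.6, 35.6, 293.8]
ee_rot: [-0.609, 0.793, -0.0, -0.0]
contact_force: [-2.1, 1.6, 6.7]
gripper_width: 76.2
grasp_force: 3.4
```

The ledge is touched at TCP z ≈ 294. I'll rise 6 mm, then push along −tool y, which is box +x.

Emit:
carry_out([
  [0, 0, -0.006],
  [0, -0.012, -0.006],
  [0, -0.024, -0.006],
  [0, -0.036, -0.006],
  [0, -0.048, -0.006],
  [0, -0.058, -0.006],
  [0, -0.068, -0.006],
  [0, -0.075, -0.006],
], roll=[0, 0.3, 0.3, 0.3, 0.3, 0.3, 0.3, 0.3], claw=[0.076, 0.076, 0.076, 0.076, 0.076, 0.076, 0.076, 0.076])

```text
clock: 6.28
position: [564.3, 16.1, 299.4]
ee_rot: [-0.607, 0.795, 0.0, -0.0]
contact_force: [-2.5, 1.1, -0.1]
gripper_width: 76.0
grasp_force: 1.1
```

```bash
python3 - <<'E'
from st import *
s,M=st()
b=s["position"][:2]-np.array([564.1,1.]);a=np.radians(-15.3);print("box xy",b@[np.cos(a),np.sin(a)],b@[-np.sin(a),np.cos(a)])
p=get_image("side");cv2.imwrite("pics/s4.png",cv2.resize(p["img"][100:268,130:354,::-1],(800,600),interpolation=cv2.INTER_CUBIC))
E
```

```text
t 6.28 pos [564.3  16.1 299.4] w 76.0 F [-2.5  1.1 -0.1] ty 164.76 z [-0.001 -0.    -1.   ]
box xy -3.76204004441707 14.582702978757121
```

View pics/s4.png

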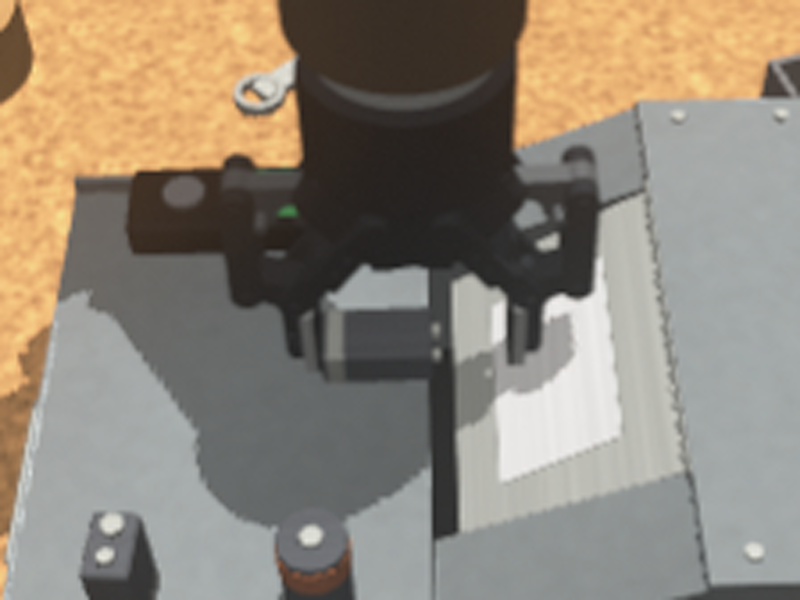

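The flap is ajar (dark gap at x≈443). The battery is straightened against the rear finger with its front at the sill, and its neighbours haven't moved. I'll keep pushing.

Emit:
carry_out([
  [0, -0.008, 0],
  [0, -0.016, 0],
  [0, -0.022, 0],
  [0, -0.028, 0],
  [0, -0.033, 0],
  [0, -0.035, 0],
  [0, -0.035, 0],
], roll=[0, 0, 0, 0, 0, 0, 0], claw=[0.076, 0.076, 0.076, 0.076, 0.076, 0.076, 0.076])

```text
clock: 7.2
position: [596.9, 7.0, 298.4]
ee_rot: [-0.607, 0.795, 0.001, -0.002]
contact_force: [-5.1, 2.5, -0.8]
gripper_width: 75.9
grasp_force: 2.6
```

```bash
python3 - <<'E'
from st import *
s,M=st()
b=s["position"][:2]-np.array([564.1,1.]);a=np.radians(-15.3);print("box xy",b@[np.cos(a),np.sin(a)],b@[-np.sin(a),np.cos(a)])
p=get_image("side");cv2.imwrite("pics/s5.png",cv2.resize(p["img"][100:268,130:354,::-1],(800,600),interpolation=cv2.INTER_CUBIC))
E
```

```text
t 7.2 pos [596.9   7.  298.4] w 75.9 F [-5.1  2.5 -0.8] ty 164.74 z [-0.005 -0.    -1.   ]
box xy 30.09084610862229 14.483687735732769
```

View pics/s5.png

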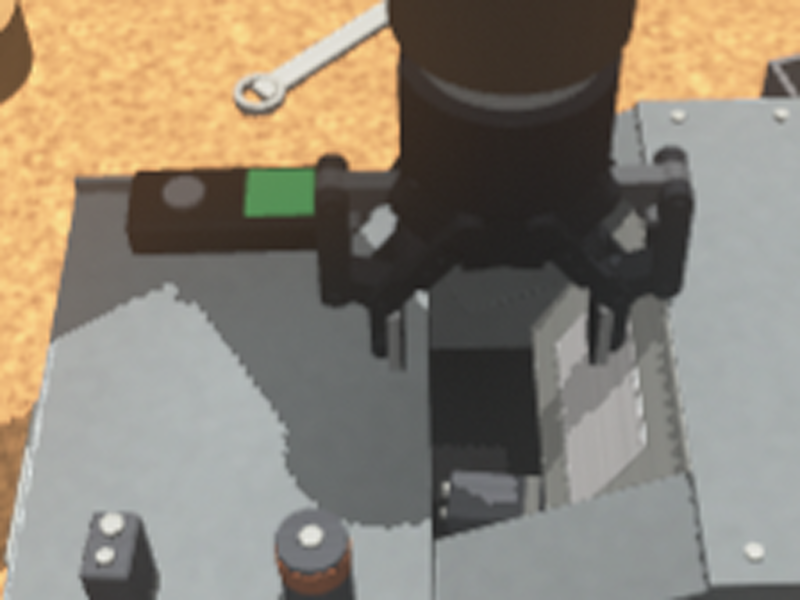

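The battery is inside the box, visible at (480,490), and the flap is still held open. I'll hold briefly, pull back, and then rise.

Emit:
carry_out([
  [0, 0, 0],
  [0, 0, 0],
  [0, 0.012, 0],
  [0, 0.026, 0],
  [0, 0.042, 0],
  [0, 0.06, 0],
  [0, 0.08, 0],
  [0, 0.1, 0],
], roll=[0, 0, 0, 0, 0, 0, 0, 0], claw=[0.076, 0.076, 0.076, 0.076, 0.076, 0.076, 0.076, 0.076])

```text
clock: 8.25
position: [500.4, 33.7, 300.0]
ee_rot: [-0.607, 0.794, -0.0, 0.001]
contact_force: [0.6, 1.1, -0.0]
gripper_width: 75.9
grasp_force: 0.0
```

Emit:
carry_out([
  [0, 0, -0.02],
  [0, 0, -0.05],
  [0, 0, -0.09],
  [0, 0, -0.13],
  [0, 0, -0.15],
  [0, 0, -0.15],
  [0, 0, -0.15],
], roll=[0, 0, 0, 0, 0, 0, 0], claw=[0.076, 0.076, 0.076, 0.076, 0.076, 0.076, 0.076])

```text
clock: 9.12
position: [500.8, 33.4, 448.5]
ee_rot: [-0.607, 0.795, 0.0, -0.001]
contact_force: [0.3, -0.4, -0.4]
gripper_width: 76.0
grasp_force: 0.0
```

```bash
python3 - <<'E'
from st import *
st()
p=get_image("side");cv2.imwrite("pics/s6.png",cv2.resize(p["img"][:,:,::-1],(800,600)))
E
```

```text
t 9.12 pos [500.8  33.4 448.5] w 76.0 F [ 0.3 -0.4 -0.4] ty 164.77 z [-0.001  0.    -1.   ]
```

View pics/s6.png

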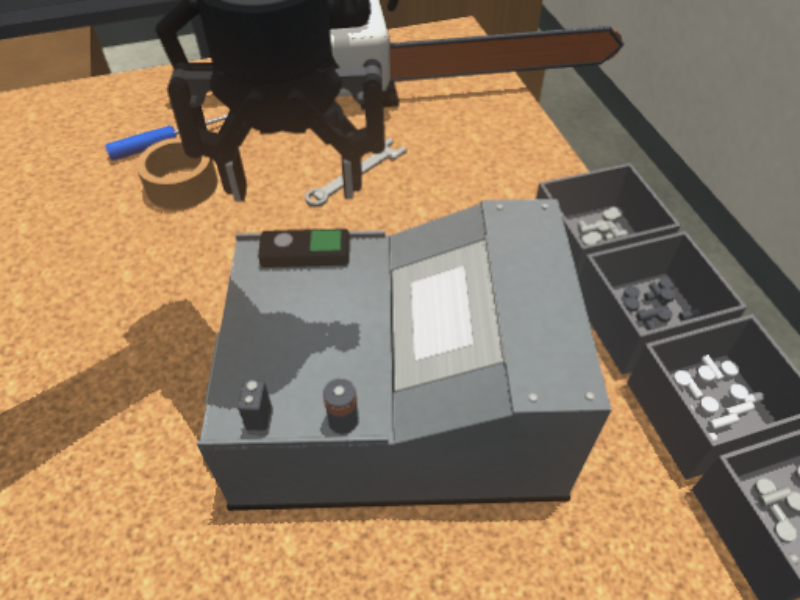

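The flap is shut (440,315), the battery is gone from the ledge, and the tester (304,247), good battery (254,405) and cell (340,403) stand where they were.

```bash
python3 -c "from bench import *;print(job_done())"
```

```text
the job is handed in; nothing more can be done
None
```

The dead battery is in the box, the flap has shut, nothing else on the ledge was moved, and I handed the job in at about 9 s; the hand-in gave no verdict.

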